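# Index the spout stand and lock it

## Task

Using light pushes only (no gripping, no lifting), turn the round iron stand by one of its brass ears until the V-notch in its rim faces the red-tabbed index bolt. Then push the bolt by its red tab until its nose is fully seated in the notch, keep it pressed firmly with about 12 N for a second, and let go with the bolt left in the notch. Never push harder than 24 N anywhere, do not touch the broken spout or its clip, and leave the other things on the trolley alone.

Things in the scene. Friction and masses are not known exactly. Their poses are not given: they have to be found in the camera images.
- base: Fixed square blue plate, 150 x 150 x 10 mm, on the trolley. Origin: centre of its underside, on the stand's turning axis. Its +x axis points level from the turning axis towards the index bolt; z up.
- stand: Loose round iron stand, about 0.9 kg, 130 mm across, 14 mm thick, top 24 mm above the trolley. Origin: centre of its underside; z up; V-notch on its +x side, ears on +y and -y. Its 24 mm stub sits in the plate's bore with 0.6 mm play: it turns either way, dragging by friction (1 to 4 N at an ear, varies). The notch starts anywhere 57 degrees or more from the bolt, either way.
- spout: Steel spring clip holding the broken green spout, fixed on the middle of the stand, within 33 mm of the axis, up to 69 mm above the trolley. Must not be touched. Origin: centre of the disc's top; x towards the notch.
- notch (a point): Middle of the mouth of the V-notch (19 mm wide at the rim, 14 mm deep; a white line on the disc leads to it): on the stand's rim, 65 mm from its axis, at the height of the disc's top.
- mark (a point): Fixed point beside the rim, 65 mm from the turning axis, in line with the index bolt: the notch's mouth must come here.
- seat (a point): Point of the stand, on the notch's middle line 59.6 mm from the axis, where the middle of the bolt's nose lies when the nose rests on both flanks of the notch.
- nose (a point): Middle of the bolt's round brass nose (10 mm across, upright, from 12 to 22 mm above the trolley), moves with the bolt.
- tab (a point): Top middle of the outer face (the side away from the stand) of the bolt's red tab: an upright plate 28 mm wide, 8 mm thick, from 21 to 51 mm above the trolley; moves with the bolt. Push this face towards the stand's axis. Everything of the slide beyond the tab is lower than 25 mm.
- bolt (a joint): Travel of the index bolt towards the stand, m: 0 fully back. Slides with about 2.5 N of friction, stays where left. Its slide is clamped differently each time, so the nose seats at 16 to 29 mm of travel: the sure sign is solid resistance with the nose in the notch. If the notch is a few mm off, the nose slides along a flank and turns the stand in line as it is pressed.
- finial: Blue-and-white tureen finial, 44 mm across, 55 mm tall. Origin under its middle. Leave alone.
- brooch: Pink porcelain flower brooch, 40 mm across, 12 mm tall. Origin under its middle. Leave alone.
- snuffer: Pewter candle snuffer, cone 34 mm across and 45 mm tall with a handle reaching 108 mm along +x. Origin under the cone. Leave alone.
- pin_vise: Brass pin vise lying along its x, 95 mm long, 11 mm thick. Leave alone.
- loupe: Black eyepiece loupe, 36 mm across, 28 mm tall. Leave alone.
- glue_jar: Small amber jar, 44 mm across, 50 mm tall. Leave alone.
- ear_left (a point): Top middle of the brass ear on the stand's +y side, 74 mm from the axis: an upright block 32 mm long along the radius (58 to 90 mm from the axis), 10 mm thick, from 24 to 47 mm above the trolley. Pushing it sideways turns the stand.
- ear_right (a point): Top middle of the brass ear on the stand's -y side, 74 mm from the axis: an upright block 32 mm long along the radius (58 to 90 mm from the axis), 10 mm thick, from 24 to 47 mm above the trolley. Pushing it sideways turns the stand.
Not all that is in view belongs to the job. What is shaped like the part that bears nose but blue is not meant.

How it is judged (in metres and radians):
On the way, in this order (a step that is already met when the one before it is completed fails the run):
1. the stand has been turned so that the notch faces the bolt (mouth of the notch within 6 mm of the mark), at rest, the bolt still back out of the notch (horizontal distance between notch and mark below 0.006 m and horizontal distance between nose and seat above 0.012 m and angular speed of stand below 0.15 rad/s), for 0.2 s.
2. the bolt's nose is seated in the notch (within 2 mm) and pressed there by the fingers with more than 6 N for 0.3 s (horizontal distance between nose and seat below 0.002 m and contact force between the fingers and bolt above 6 N), for 0.3 s.
At the end, for the whole second after the job is handed in: The bolt's nose rests in the notch within 2.5 mm of fully seated, the notch's mouth is within 4 mm of the mark, the stand lies flat on its plate and is at rest (horizontal distance between nose and seat below 0.0025 m and horizontal distance between notch and mark below 0.004 m and linear speed of stand below 0.02 m/s and angular speed of stand below 0.1 rad/s and angle between stand's own z axis and vertical below 0.05 rad and z of stand in the frame of base below 0.013 m); the robot touches nothing.
It fails at once if the stand or the bolt is pushed harder than 24 N or gripped, or the bolt bears on the stand harder than 24 N (contact force between any of the fingers, bolt and stand above 24 N or contact force between the fingers and bolt above 24 N).
It fails at once if the spout or its clip is touched (contact force between any of the fingers, the arm and spout above 0.3 N).
It fails at once if the stand is lifted or tipped (z of stand in the frame of base above 0.016 m or angle between stand's own z axis and vertical above 0.15 rad).
It fails at once if a bystander is moved more than 15 mm (distance of any of finial, brooch, snuffer, pin_vise, loupe, glue_jar from where it was at the start of the episode above 0.015 m).
It also fails if it takes over 72 s, if anything falls off the work surface, if the arm or the gripper's body presses on something with over 40 N, if the wrist force passes 120 N, or if a joint passes its speed limit or range.

## Robot

A 6-joint arm with a two-finger parallel gripper is mounted at the origin on the work surface. World frame = base frame: x ahead of the robot, y to its left, z up, the work surface at z = 0. Lengths are in mm, angles in rad, forces in N, time in s.
With the tool pointing down it reaches from about 275 to 750 mm from the base axis. Payload 10.2 kg.
Tool frame: the origin (TCP) lies on the centre line of the jaws, within the pads' length; the fingertips stand 25 mm ahead of it and the grasp point (between the pads) lies 6 mm ahead of it (manip.tips_ahead is the distance from the TCP to the fingertips, in mm); z points along the fingers, y is the line along which they close (so a half turn about z gives the same grasp; the last joint's range is limited). The gripper opens to 88 mm and grips with 3 to 60 N. Pads are 18 mm wide; open, the fingers measure 123 mm over their backs; the gripper's body (75 mm by 187 mm) begins 45 mm behind the grasp point.
Start: joints at [1.126, 0.313, 1.498, -0, 1.331, -0.223], TCP at [115.505, 512.142, 263.72] pointing down, gripper open.
Joint ranges: [-2.94, 2.94], [-0.97, 2.17], [0.19, 2.56], [-1.23, 4.37], [0.02, 3.11], [-2.88, 2.88]. Speed limits (rad/s): [2.39, 2.39, 3.01, 3.14, 3.14, 3.14].

## Interface

Orientations are given as a unit quaternion [w, x, y, z].
In Python, from cell import manip gives the robot as it stands. The module is installed in compiled form; this text tells all that it offers.
- The arm moves only by the tool apply_moves, never from a script. Its argument "steps" is a list of rows, each a list of 6 numbers: the shift along the tool's x, y, z normalised to -1 to 1, where 1 is 0.1 m, then the turn, a rotation vector about the tool's x, y, z normalised to -1 to 1, where 1 is 2 rad. In form: [[dx, dy, dz, wx, wy, wz], ...]. A call has 1 to 20 rows; each row is the pose to reach, as a shift and turn from the pose commanded when the call began, along the tool's axes at that moment; what a row does not reach only later rows make up. A row lasts 1/8 s, in which the tool goes at most 62.5 mm and 10.7 degrees, less where a joint would pass 70% of its speed; a pose out of reach is approached as far as the arm can. A call with a number of a shift or a turn outside -1 to 1 is refused whole. A call with a gripper value outside its range is refused whole. "gripper" is the opening, from 0 (shut) to 1 (fully open), set as the call begins (left out, the last holds). The fingers move at their own pace and stop on an object; "newtons" is the grip in N (left out, the last holds). Time passes only in rows, so rows that repeat a pose let the fingers close. It gives the time, the measured TCP pose, the force, the opening and the grip force at its end, in the units of the state.
- manip.sense(): the state, without advancing time (a new reading comes with each control period).
- manip.get_image(name): name is "scene" or "side" or "wrist"; returns a dict with "image" (480x640x3 uint8, red, green, blue), "fx", "fy", "cx", "cy" (pixels), "xyz" and "attitude" of the camera in the world. Camera axes: x right, y down, z forward; pixel columns grow to the right and rows downward; lengths in mm; the calibration is good to about 2 mm. A picture is of the moment at which its call begins. There is no depth.
- manip.close_job(): hands the job in; it is judged then, once.
The state is a dict: "clock": time; "qpos": joint angles; "joint_vel": joint speeds; "effort": joint torques, N m; "tcp_pos": TCP position; "tool_rot": TCP orientation; "contact_force": force on the tool from outside, world axes, zero at the start; "wrist_torque": the same for the moment, N m; "width": finger opening in mm; "grip_force": force on a finger pad.
Only numpy, scipy, OpenCV 4.12 (cv2) and the standard library are available. Lean on these libraries where they do the work, as an engineer would, in place of code of your own. Each camera call takes 0.05 s, during which the arm holds its last target. There are 200 camera calls.

## Working session

There is one attempt and no reset: what is moved stays moved. The work goes in short steps, Python scripts to look and compute and a tool call to move; the robot and the scene stay as the last step left them, time stands still between calls to the robot, and variables do not carry over. Pictures are saved under pics/ and viewed, at most 10 in all, crops included, and the job is handed in when it is done.

Besides the shell and the picture viewer there is one more tool, called as name([rows], argument=value, ...), one row to a line, values as JSON. apply_moves: Moves the arm, as the interface text tells. Its arguments: {"type":"object","properties":{"steps":{"type":"array"},"gripper":{"type":"number"},"newtons":{"type":"number"}},"required":["steps"]}

```bash
mkdir -p pics
cat > h.py <<'E'
import numpy as np,cv2
from cell import manip
from scipy.spatial.transform import Rotation as R
def snap(n,f):
    d=manip.get_image(n); cv2.imwrite(f'pics/{f}.png',d['image'][:,:,::-1]); 
    np.save(f'pics/{f}.npy',{k:v for k,v in d.items() if k!='image'},allow_pickle=True); return d
def ray(f,u,v,z):
    d=np.load(f'pics/{f}.npy',allow_pickle=True).item()
    q=np.array(d['attitude']).ravel()
    M=R.from_quat(q[[1,2,3,0]]).as_matrix() if q.size==4 else q.reshape(3,3)
    r=M@np.array([(u-d['cx'])/d['fx'],(v-d['cy'])/d['fy'],1]); p=np.array(d['xyz'])
    return (p+r*(z-p[2])/r[2]).round(1)
E
python3 - <<'E'
from h import *
for n in('scene','side','wrist'):
    d=snap(n,n+'0');print(n,d['xyz'],d['attitude'],d['fx'])
s=manip.sense();print(s)
E
```

```text
scene [1223.40805193 -162.87453143  661.24466344] [-0.33071882  0.69917309  0.57452454 -0.26777531] 471.81681068702443
side [ 511.88574497 1005.87203388  876.86126795] [ 0.01032109 -0.0203112   0.90080978 -0.43361581] 591.8899656854434
wrist [ 50.70022566 527.05377981 384.82424797] [0.10189194 0.77417785 0.61952826 0.08032075] 432.52427578644193
{'clock': 0.15, 'qpos': array([ 1.12560627e+00,  3.13283167e-01,  1.49823073e+00, -2.13781874e-06,
        1.33097634e+00, -2.23408301e-01]), 'joint_vel': array([-0.00119113, -0.00217817, -0.00292424, -0.00084762, -0.001804  ,
       -0.00123317]), 'effort': array([ 7.70803199e-04, -4.02307355e+01, -2.52316850e+01,  6.94341981e-02,
        3.43686529e-02, -1.07211615e-04]), 'tcp_pos': array([115.43379217, 511.99907797, 263.32410906]), 'tool_rot': array([-1.46271044e-04,  1.10663484e-01,  9.93857833e-01, -4.24287378e-04]), 'contact_force': array([ 0.45866089, -0.56173147, -0.01833226]), 'wrist_torque': array([-0.02191309,  0.01514916, -0.00682691]), 'grip_force': 0.0, 'width': 88.13301246638056}
```

View pics/scene0.png

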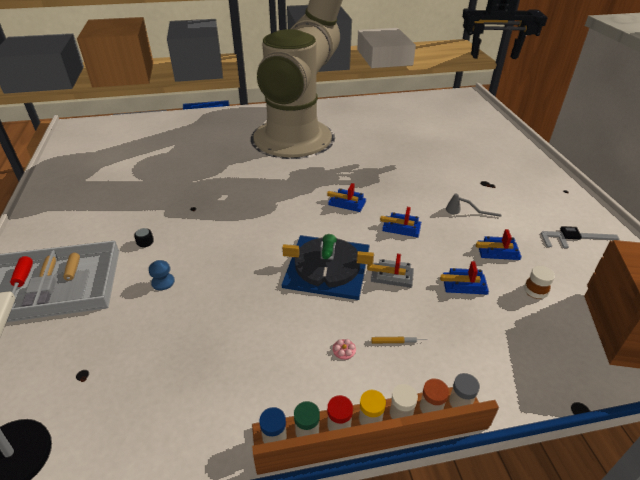

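View pics/wrist0.png

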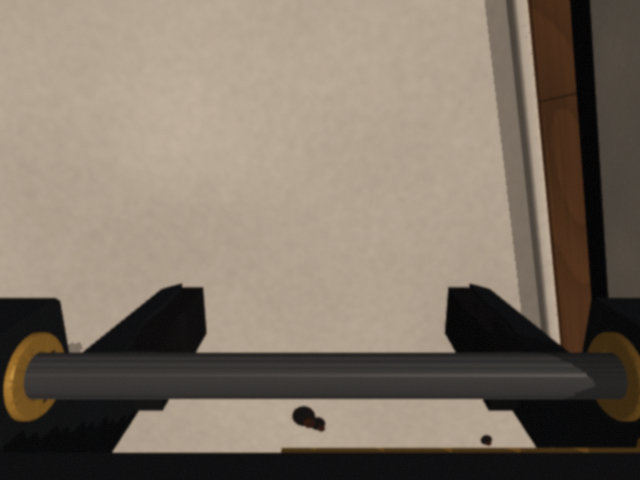

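The scene picture shows the stand at (328,262), with ears at (291,251) and (365,257). There are five red-tabbed slides: a grey one at (393,271) beside the blue plate, and blue ones at (347,198), (401,222), (498,245) and (465,280). The grey one fits, since it points at the stand from its plate and the blue ones are excluded. I'll confirm that in a crop.

Run:
```python
from h import *
a=cv2.imread('pics/scene0.png')[215:310,270:430]; a=cv2.resize(a,(800,475),interpolation=2)
cv2.imwrite('pics/c1.png',a)
f='scene0'
for n,u,v,z in[('axis',328,262,24),('tab',398,265,45)]:print(n,ray(f,u,v,z))
# project into side
d=np.load('pics/side0.npy',allow_pickle=True).item();q=d['attitude'];M=R.from_quat(q[[1,2,3,0]])
p=M.inv().apply(ray(f,328,262,24)-d['xyz']);u,v=p[:2]/p[2]*d['fx']+[d['cx'],d['cy']];print(u,v)
u,v=int(u),int(v);b=cv2.imread('pics/side0.png')[max(0,v-75):v+75,max(0,u-100):u+100]
print(max(0,u-100),max(0,v-75))
cv2.imwrite('pics/c2.png',cv2.resize(b,None,fx=4,fy=4,interpolation=2))
```

```text
axis [563.8 -13.5  24. ]
tab [618.8 109.7  45. ]
309.76654829643024 251.85408878774658
209 176
```

View pics/c1.png

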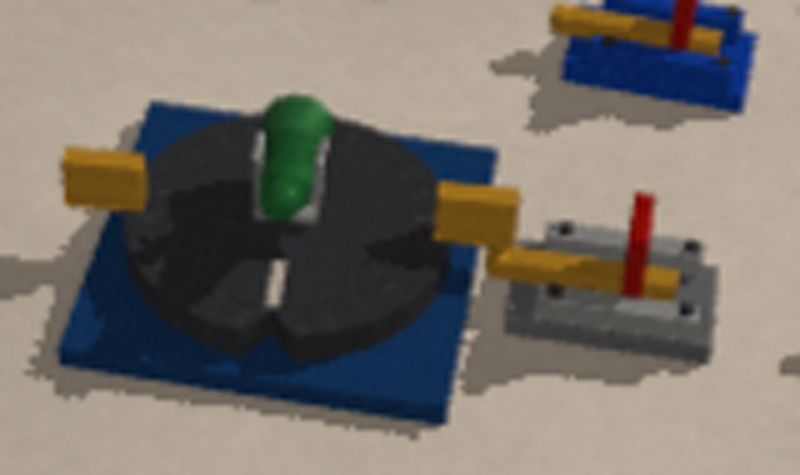

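View pics/c2.png

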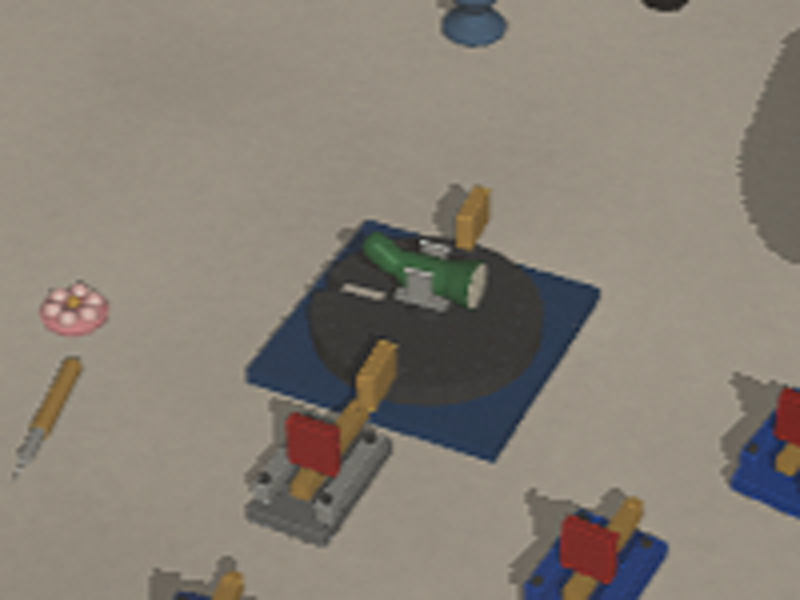

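```bash
cat >> h.py <<'E'
def s1(x,y,z): return ray('scene0',270+x/5,215+y/5,z)
def s2(x,y,z): return ray('side0',209+x/4,176+y/4,z)
E
python3 - <<'E'
from h import *
A=[s1(*p,10) for p in[(150,102),(497,148),(445,413),(62,357)]]
B=[s2(*p,10) for p in[(600,290),(493,460),(248,378),(368,222)]]
print(np.array(A),np.mean(A,0));print(np.array(B),np.mean(B,0))
print('tab',s2(316,420,51),s1(645,195,51))
print('nearear',s2(379,345,47),s1(478,187,47),'far',s2(481,190,47),s1(105,151,47))
print('line',[s2(*p,24) for p in[(343,288),(383,296)]],[s1(*p,24) for p in[(279,262),(274,306)]],'notch',s1(272,322,24))
print('slide',[s2(*p,10) for p in[(247,510),(325,540)]])
E
```

```text
[[ 456.7  -51.9   10. ]
 [ 513.9   86.    10. ]
 [ 654.1   26.3   10. ]
 [ 598.7 -109.1   10. ]] [555.85  -12.175  10.   ]
[[ 452.2  -47.3   10. ]
 [ 511.    96.5   10. ]
 [ 646.7   37.4   10. ]
 [ 589.2 -104.9   10. ]] [549.775  -4.575  10.   ]
tab [602.3 113.9  51. ] [595.8 118.7  51. ]
nearear [573.6  49.2  47. ] [575.   58.3  47. ] far [522.2 -90.5  47. ] [526.5 -80.5  47. ]
line [array([598.4, -25.6,  24. ]), array([575.4, -19.5,  24. ])] [array([577.9, -20.9,  24. ]), array([601. , -27.6,  24. ])] notch [609.2 -30.1  24. ]
slide [array([637.1, 139.4,  10. ]), array([595.3, 159. ,  10. ])]
```

The picture and crop confirm it. The grey slide's bolt (c1 tab at (640,245)) lies on the plate's middle line and points at the stand, while the blue slides point elsewhere. The notch at c1 (272,325) faces the camera, about 88° clockwise of the bolt. I'll push the ear on the far side from the bolt (c1 (105,178)) counter-clockwise.

apply_moves([
  [-1,-1,0,0,0,0.785],
  [-1,-1,0,0,0,0.785],
  [-1,-1,0,0,0,0.785],
  [-1,-1,0,0,0,0.785],
  [-1,-1,0,0,0,0.785],
  [-1,-1,0,0,0,0.785],
  [-1,-1,0,0,0,0.785],
  [-1,-1,0,0,0,0.785],
  [-1,-1,0,0,0,0.785],
], gripper=0, newtons=10)

```text
clock: 1.27
tcp_pos: [191.0, 392.5, 263.6]
tool_rot: [0.0, 0.782, 0.623, -0.0]
contact_force: [-0.6, -1.1, 0.1]
width: 0.8
grip_force: 0.0
```

apply_moves([
  [-1,1,0,0,0,0.785],
  [-1,1,0,0,0,0.785],
  [-1,1,0,0,0,0.785],
  [-1,1,0,0,0,0.785],
  [-1,1,0,0,0,0.785],
  [-1,1,0,0,0,0.785],
  [-1,1,0,0,0,0.785],
  [-1,1,0,0,0,0.785],
  [-1,1,0,0,0,0.785],
])

```text
clock: 2.4
tcp_pos: [266.6, 273.0, 263.6]
tool_rot: [0.0, 0.994, -0.112, -0.0]
contact_force: [0.1, -0.1, -0.2]
width: 0.2
grip_force: 0.0
```

apply_moves([
  [1,1,0,0,0,0],
  [1,1,0,0,0,0],
  [1,1,0,0,0,0],
])

```text
clock: 2.78
tcp_pos: [343.6, 151.3, 263.6]
tool_rot: [0.0, 0.994, -0.112, -0.0]
contact_force: [0.1, 0.4, -0.2]
width: 0.4
grip_force: 0.0
```

apply_moves([
  [1,1,0,0,0,0],
  [1,1,0,0,0,0],
  [1,1,0,0,0,0],
])

```text
clock: 3.15
tcp_pos: [419.2, 31.8, 263.4]
tool_rot: [0.0, 0.994, -0.112, -0.0]
contact_force: [-0.4, 0.8, -0.1]
width: 0.5
grip_force: 0.0
```

apply_moves([
  [0.7,0.8,0.3,0,0,0.064],
  [0.7,0.8,0.3,0,0,0.064],
  [0.7,0.8,0.3,0,0,0.064],
  [0.7,0.8,0.3,0,0,0.064],
])

```text
clock: 3.65
tcp_pos: [468.7, -58.1, 233.8]
tool_rot: [-0.0, 0.985, -0.173, -0.0]
contact_force: [-0.1, -0.4, 0.6]
width: 0.5
grip_force: 0.0
```

Run:
```python
from h import *
s=manip.sense();print(s['clock'],s['tcp_pos'],R.from_quat(s['tool_rot'][[1,2,3,0]]).as_matrix().round(3),s['width'],s['contact_force'],s['qpos'])
d=snap('wrist','w1');print(d['xyz'])
```

```text
3.65 [468.65416042 -58.05885409 233.84647732] [[ 0.94 -0.34 -0.  ]
 [-0.34 -0.94  0.  ]
 [-0.   -0.   -1.  ]] 0.5346511719122576 [-0.14451283 -0.3801646   0.55540767] [-3.72232467e-01  2.24109102e-01  1.69548306e+00  3.09105372e-04
  1.22245090e+00  1.54590422e+00]
[530.15628691 -80.06073463 355.3688051 ]
```

View pics/w1.png

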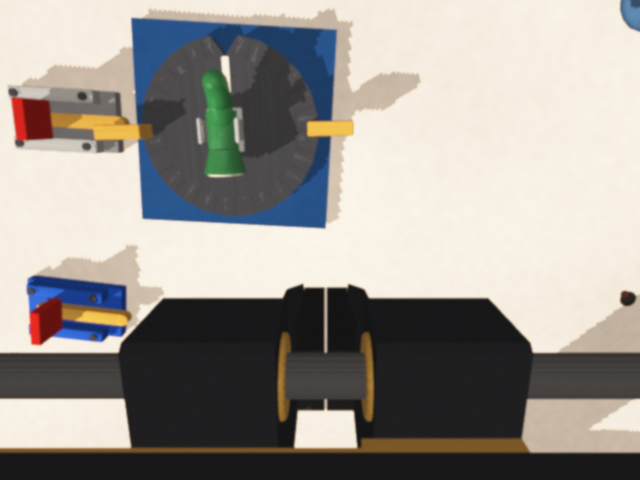

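The wrist picture shows the plate corners at (132,18), (337,31), (326,228) and (143,218). The ears are at (123,131) and (330,128), the notch mouth at (224,42), and the red tab's top from (13,100) to (50,97).

Run:
```python
from h import *
A=np.array([ray('w1',*p,10) for p in[(132,18),(337,31),(326,228),(143,218)]]);print(A,A.mean(0))
d=(A[0]+A[3]-A[1]-A[2]);print('bolt dir',np.degrees(np.arctan2(d[1],d[0])))
L=ray('w1',123,128,47);r=ray('w1',330,125,47);print('ears',L,r,(L+r)/2,np.degrees(np.arctan2(*(L-r)[1::-1])))
print('earR bottom corners z24?',[ray('w1',*p,47) for p in[(307,121),(352,122),(353,135),(308,134)]])
print('earL',[ray('w1',*p,47) for p in[(95,124),(152,124),(152,138),(95,138)]])
print('notch',ray('w1',222,48,24),'disc',(ray('w1',141,125,24)+ray('w1',317,125,24))/2, ray('w1',232,215,20))
print('tab',[ray('w1',*p,51) for p in[(13,100),(16,139),(50,97),(51,138)]])
```

```text
[[ 647.5   26.8   10. ]
 [ 588.6 -110.5   10. ]
 [ 451.8  -52.6   10. ]
 [ 510.5   85.    10. ]] [549.6   -12.825  10.   ]
bolt dir 66.83915207861324
ears [574.7  52.2  47. ] [528.  -82.9  47. ] [551.35 -15.35  47.  ] 70.93127415657557
earR bottom corners z24? [array([535.8, -68.9,  47. ]), array([524.7, -97.8,  47. ]), array([516.2, -95.7,  47. ]), array([527.5, -66.5,  47. ])]
earL [array([583.6,  69.1,  47. ]), array([570.3,  32.2,  47. ]), array([561.8,  36.3,  47. ]), array([575.2,  73.5,  47. ])]
notch [603.6 -28.9  24. ] disc [553.25 -12.8   24.  ] [489.3  12.9  20. ]
tab [array([615.5, 111.6,  51. ]), array([592.5, 122.8,  51. ]), array([608.8,  87.3,  51. ]), array([584.9,  99.9,  51. ])]
```

apply_moves([
  [0.365,0.03,0.9,0,0,0.07],
  [0.365,0.03,0.9,0,0,0.07],
  [0.365,0.03,0.9,0,0,0.07],
])

```text
clock: 4.08
tcp_pos: [501.6, -73.1, 142.7]
tool_rot: [-0.0, 0.971, -0.241, -0.002]
contact_force: [-0.3, -0.7, 0.1]
width: 0.6
grip_force: 0.0
```

apply_moves([
  [0,0,0.4,0,0,0],
  [0,0,0.7,0,0,0],
  [0,0,0.89,0,0,0],
  [0,0,0.89,0,0,0],
])

```text
clock: 4.58
tcp_pos: [502.2, -73.7, 55.8]
tool_rot: [-0.0, 0.97, -0.241, 0.0]
contact_force: [0.5, -0.8, -0.4]
width: 0.9
grip_force: 0.0
```

```bash
cat > arc.py <<'E'
import sys
from h import *
# rows for arc about centre: args: cx cy, total deg per row list
c=np.array([float(sys.argv[1]),float(sys.argv[2])]); step=float(sys.argv[3]); n=int(sys.argv[4])
s=manip.sense();p=s['tcp_pos'];M=R.from_quat(s['tool_rot'][[1,2,3,0]]).as_matrix()
print(s['clock'],p.round(1),'psi_y',np.degrees(np.arctan2(M[1,1],M[0,1])).round(1),s['contact_force'].round(2))
v=p[:2]-c;print('r',np.hypot(*v).round(1),'ang',np.degrees(np.arctan2(v[1],v[0])).round(1))
for k in range(1,n+1):
    a=np.radians(step*k); w=np.array([[np.cos(a),-np.sin(a)],[np.sin(a),np.cos(a)]])@v-v
    d=M.T@np.array([*w,0])/100; print('[%.3f, %.3f, 0, 0, 0, %.3f],'%(d[0],d[1],-a/2),end=' ')
E
python3 arc.py 550 -13 2 20
```

```text
4.575 [502.2 -73.7  55.8] psi_y -117.9 [ 0.52 -0.85 -0.42]
r 77.2 ang -128.2
[0.027, 0.004, 0, 0, 0, -0.017], [0.053, 0.008, 0, 0, 0, -0.035], [0.080, 0.010, 0, 0, 0, -0.052], [0.107, 0.012, 0, 0, 0, -0.070], [0.134, 0.012, 0, 0, 0, -0.087], [0.161, 0.012, 0, 0, 0, -0.105], [0.188, 0.011, 0, 0, 0, -0.122], [0.215, 0.009, 0, 0, 0, -0.140], [0.242, 0.005, 0, 0, 0, -0.157], [0.268, 0.001, 0, 0, 0, -0.175], [0.295, -0.004, 0, 0, 0, -0.192], [0.321, -0.010, 0, 0, 0, -0.209], [0.347, -0.016, 0, 0, 0, -0.227], [0.373, -0.024, 0, 0, 0, -0.244], [0.398, -0.033, 0, 0, 0, -0.262], [0.424, -0.042, 0, 0, 0, -0.279], [0.448, -0.053, 0, 0, 0, -0.297], [0.473, -0.064, 0, 0, 0, -0.314], [0.497, -0.076, 0, 0, 0, -0.332], [0.521, -0.089, 0, 0, 0, -0.349],
```

apply_moves([
  [0.027,0.004,0,0,0,-0.017],
  [0.053,0.008,0,0,0,-0.035],
  [0.08,0.01,0,0,0,-0.052],
  [0.1,0.012,0,0,0,-0.065],
  [0.115,0.012,0,0,0,-0.075],
  [0.13,0.012,0,0,0,-0.085],
  [0.15,0.012,0,0,0,-0.097],
  [0.17,0.012,0,0,0,-0.11],
  [0.188,0.011,0,0,0,-0.122],
  [0.215,0.009,0,0,0,-0.14],
  [0.242,0.005,0,0,0,-0.157],
  [0.268,0.001,0,0,0,-0.175],
  [0.295,-0.004,0,0,0,-0.192],
  [0.321,-0.01,0,0,0,-0.209],
  [0.347,-0.016,0,0,0,-0.227],
  [0.373,-0.024,0,0,0,-0.244],
  [0.398,-0.033,0,0,0,-0.262],
  [0.424,-0.042,0,0,0,-0.279],
  [0.448,-0.053,0,0,0,-0.297],
  [0.473,-0.064,0,0,0,-0.314],
])

```text
clock: 7.08
tcp_pos: [547.0, -91.2, 54.6]
tool_rot: [0.0, 0.997, 0.071, -0.0]
contact_force: [-4.4, -3.0, 2.4]
width: 0.6
grip_force: 2.3
```

```bash
python3 arc.py 550 -13 2 1
python3 - <<'E'
from h import *
d=snap('wrist','w2')
E
```

```text
7.075 [547.  -91.2  54.6] psi_y -81.9 [-4.36 -2.98  2.35]
r 78.2 ang -92.2
[0.027, 0.004, 0, 0, 0, -0.017],
```

View pics/w2.png

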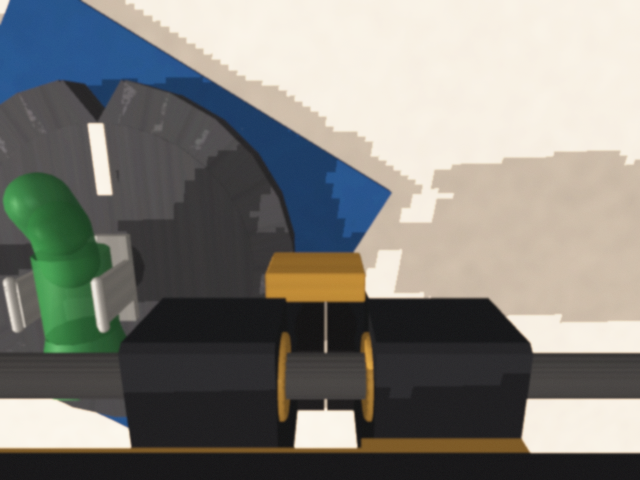

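The wrist picture shows the fingers on the ear at (315,275). The notch has followed and is at (104,90), with the white line from (97,125) to (104,193). I'll continue the arc.

apply_moves([
  [0.027,0.004,0,0,0,-0.017],
  [0.053,0.008,0,0,0,-0.035],
  [0.08,0.01,0,0,0,-0.052],
  [0.107,0.012,0,0,0,-0.07],
  [0.134,0.012,0,0,0,-0.087],
  [0.161,0.012,0,0,0,-0.105],
  [0.188,0.011,0,0,0,-0.122],
  [0.215,0.009,0,0,0,-0.14],
  [0.242,0.005,0,0,0,-0.157],
  [0.268,0.001,0,0,0,-0.175],
  [0.295,-0.004,0,0,0,-0.192],
  [0.321,-0.01,0,0,0,-0.209],
  [0.347,-0.016,0,0,0,-0.227],
  [0.373,-0.024,0,0,0,-0.244],
  [0.398,-0.033,0,0,0,-0.262],
  [0.424,-0.042,0,0,0,-0.279],
  [0.448,-0.053,0,0,0,-0.297],
  [0.473,-0.064,0,0,0,-0.314],
  [0.497,-0.076,0,0,0,-0.332],
  [0.521,-0.089,0,0,0,-0.349],
])

```text
clock: 9.62
tcp_pos: [597.7, -74.8, 54.8]
tool_rot: [0.0, 0.913, 0.408, 0.0]
contact_force: [-0.1, -4.5, -0.8]
width: 0.6
grip_force: 1.7
```

```bash
python3 - <<'E'
from h import *
for p in [(97,125),(104,193),(64,82),(124,82)]: print(ray('w2',*p,24))
snap('wrist','w3')
E
python3 arc.py 550 -13 2 1
```

```text
[600.2  -4.8  24. ]
[577.   -7.4  24. ]
[612.5   6.2  24. ]
[615.4 -13.5  24. ]
9.675 [597.8 -74.6  54.8] psi_y -41.8 [ 0.14 -2.62  0.31]
r 77.9 ang -52.2
[0.027, 0.004, 0, 0, 0, -0.017],
```

View pics/w3.png

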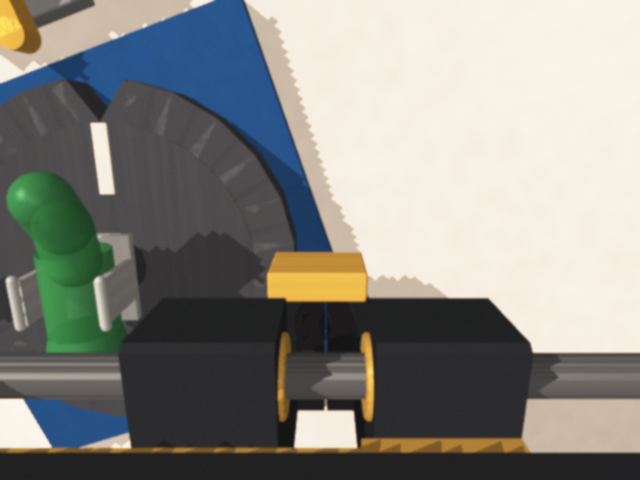

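The fingers are still flat on the ear. The notch is at (97,95) and the bolt's nose at (20,40), about 19° still to go.

apply_moves([
  [0.027,0.004,0,0,0,-0.017],
  [0.053,0.008,0,0,0,-0.035],
  [0.08,0.01,0,0,0,-0.052],
  [0.107,0.012,0,0,0,-0.07],
  [0.134,0.012,0,0,0,-0.087],
  [0.161,0.012,0,0,0,-0.105],
  [0.188,0.011,0,0,0,-0.122],
  [0.215,0.009,0,0,0,-0.14],
  [0.225,0.008,0,0,0,-0.146],
  [0.225,0.008,0,0,0,-0.146],
])

```text
clock: 10.92
tcp_pos: [613.0, -58.3, 54.7]
tool_rot: [-0.0, 0.845, 0.535, -0.0]
contact_force: [0.8, -1.8, 0.3]
width: 0.3
grip_force: 0.9
```

```bash
python3 - <<'E'
from h import *
snap('wrist','w4')
E
python3 arc.py 550 -13 0.5 6
```

```text
10.975 [612.9 -58.3  54.7] psi_y -25.3 [ 0.23 -0.93  0.4 ]
r 77.5 ang -35.8
[0.007, 0.001, 0, 0, 0, -0.004], [0.013, 0.002, 0, 0, 0, -0.009], [0.020, 0.003, 0, 0, 0, -0.013], [0.027, 0.004, 0, 0, 0, -0.017], [0.033, 0.005, 0, 0, 0, -0.022], [0.040, 0.006, 0, 0, 0, -0.026],
```

View pics/w4.png

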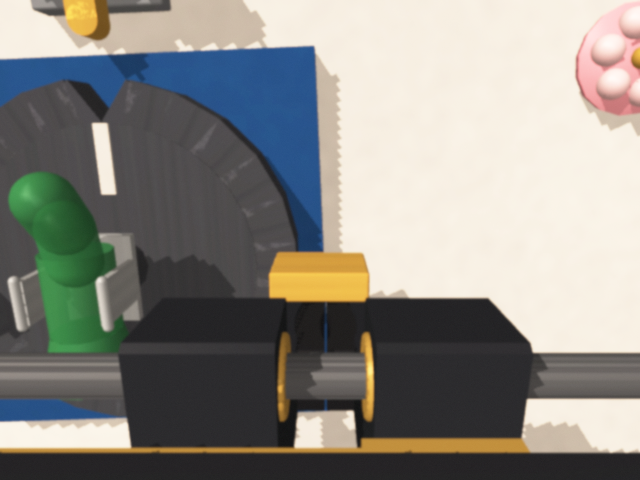

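The wrist picture shows the notch mouth from (68,82) to (126,82), the nose at (88,28) and the plate edge from (0,60) to (313,47).

Run:
```python
from h import *
f='w4';c=np.array([550,-13])
an=lambda v:np.degrees(np.arctan2(v[1],v[0])).round(1)
n=(ray(f,67,82,24)+ray(f,127,82,24))[:2]/2; print('notch',n,an(n-c),np.hypot(*(n-c)))
for z,p in[(22,(88,25)),(17,(88,30))]:
    b=ray(f,*p,z)[:2];print('nose',b,an(b-c),np.hypot(*(b-c)))
w=ray(f,102,123,24)[:2]-ray(f,109,194,24)[:2];print('line dir',an(w))
e=ray(f,0,60,10)-ray(f,313,47,10);print('edge->normal',an(e)-90)
e=ray(f,313,47,10)-ray(f,322,250,10);print('edge',an(e))
```

```text
notch [577.65  46.05] 64.9 65.20295238714276
nose [583.8  62.7] 65.9 82.90313624948092
nose [581.1  63.4] 67.9 82.4873929761391
line dir 62.8
edge->normal 67.0
edge 67.0
```

apply_moves([
  [0.013,0.002,0,0,0,-0.009],
  [0.027,0.004,0,0,0,-0.017],
  [0.034,0.005,0,0,0,-0.022],
  [0.034,0.005,0,0,0,-0.022],
  [0.034,0.005,0,0,0,-0.022],
  [-0.1,0.0,0,0,0,-0.022],
  [-0.2,0.0,0,0,0,-0.022],
])

```text
clock: 11.85
tcp_pos: [603.9, -77.3, 54.6]
tool_rot: [-0.0, 0.833, 0.554, -0.0]
contact_force: [0.1, -0.4, 0.3]
width: 0.7
grip_force: 0.0
```

apply_moves([
  [0,0,-0.4,0,0,0],
  [0,0,-0.9,0,0,0],
  [0,0,-0.9,0,0,0],
  [0,0,-0.9,0,0,0],
])

```text
clock: 12.35
tcp_pos: [603.9, -76.9, 143.9]
tool_rot: [-0.001, 0.833, 0.554, -0.0]
contact_force: [-0.5, -0.1, -1.0]
width: 0.6
grip_force: 0.0
```

```bash
python3 - <<'E'
from h import *
snap('wrist','w5')
E
python3 arc.py 550 -13 0.5 1
```

```text
12.4 [603.8 -76.8 143.3] psi_y -22.8 [-0.41 -0.44 -0.39]
r 83.5 ang -49.9
[0.006, 0.003, 0, 0, 0, -0.004],
```

View pics/w5.png

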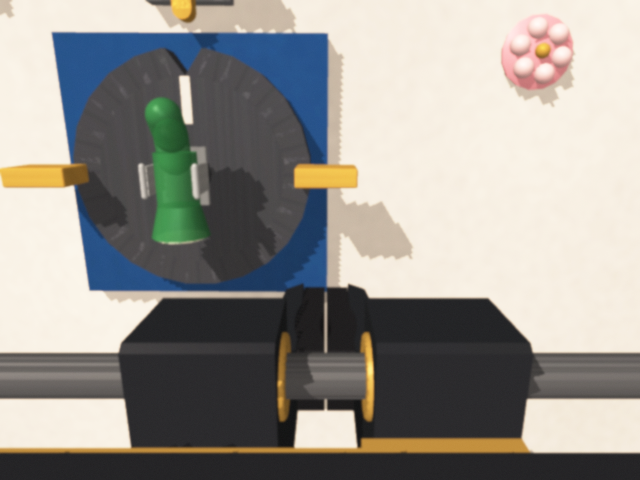

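The wrist picture shows the notch at (184,52), in line with the nose at (182,12), with the ears clear of the fingers and square to the plate. Step 1 looks met, so I'll go over to the tab.

apply_moves([
  [0.5,-0.18,0,0,0,0],
  [1.0,-0.37,0,0,0,0],
  [1.0,-0.37,0,0,0,0],
])

```text
clock: 12.78
tcp_pos: [608.3, 32.8, 143.2]
tool_rot: [-0.001, 0.832, 0.556, -0.001]
contact_force: [-0.2, -1.1, 0.2]
width: 0.4
grip_force: 0.0
```

apply_moves([
  [0.5,-0.18,0,0,0,0],
  [1.0,-0.37,0,0,0,0],
  [1.0,-0.37,0,0,0,0],
])

```text
clock: 13.15
tcp_pos: [613.1, 138.3, 143.4]
tool_rot: [-0.001, 0.832, 0.555, -0.001]
contact_force: [0.4, 0.4, -1.3]
width: 0.4
grip_force: 0.0
```

Run:
```python
from h import *
f='w5'
A=np.array([ray(f,*p,10) for p in[(53,33),(327,34),(327,291),(90,290)]]);c=A.mean(0);print('c',c)
L=ray(f,45,168,47);r=ray(f,326,167,47);print('ears',L,r,(L+r)/2)
an=lambda v:np.degrees(np.arctan2(v[1],v[0])).round(1)
n=(ray(f,164,50,24)+ray(f,204,52,24))/2;print('notch',n,an(n-c)); print('nose',an(ray(f,182,17,22)-c))
d=snap('wrist','w6')
g=d['image'].astype(int);m=((g[...,0]>150)&(g[...,1]<60)&(g[...,2]<60)).astype(np.uint8)
for i,(x,y,w,h,a) in enumerate(cv2.connectedComponentsWithStats(m)[2]):
    if i and a>30:print(x,y,w,h,a)
s=manip.sense();print(s['tcp_pos'])
```

```text
c [550.3 -12.6  10. ]
ears [490.9  18.6  47. ] [621.  -35.3  47. ] [555.95  -8.35  47.  ]
notch [575.3   45.95  24.  ] 66.9
nose 67.1
283 0 61 22 959
6 275 51 18 680
[613.2634793  136.4848506  143.52330008]
```

apply_moves([
  [0,0,0.4,0,0,0],
  [0,0,0.7,0,0,0],
  [0,0,0.865,0,0,0],
  [0,0,0.865,0,0,0],
])

```text
clock: 13.7
tcp_pos: [613.4, 135.2, 57.4]
tool_rot: [-0.0, 0.833, 0.553, -0.001]
contact_force: [-0.3, -0.0, 0.3]
width: 0.3
grip_force: 0.0
```

apply_moves([
  [-0.02,0,0,0,0,0],
  [-0.04,0,0,0,0,0],
  [-0.06,0,0,0,0,0],
  [-0.08,0,0,0,0,0],
  [-0.1,0,0,0,0,0],
])

```text
clock: 14.32
tcp_pos: [609.7, 127.0, 58.3]
tool_rot: [0.0, 0.833, 0.554, 0.0]
contact_force: [1.0, 2.5, 1.1]
width: 0.5
grip_force: 1.3
```

apply_moves([
  [-0.015,0,0,0,0,0],
  [-0.03,0,0,0,0,0],
  [-0.045,0,0,0,0,0],
  [-0.06,0,0,0,0,0],
])

```text
clock: 14.82
tcp_pos: [607.5, 121.6, 58.3]
tool_rot: [0.0, 0.833, 0.554, 0.0]
contact_force: [0.3, 1.6, 1.2]
width: 0.4
grip_force: 1.3
```

apply_moves([
  [-0.015,0,0,0,0,0],
  [-0.03,0,0,0,0,0],
  [-0.045,0,0,0,0,0],
  [-0.06,0,0,0,0,0],
  [-0.075,0,0,0,0,0],
])

```text
clock: 15.45
tcp_pos: [604.5, 114.5, 58.2]
tool_rot: [0.0, 0.833, 0.554, -0.0]
contact_force: [-0.8, 3.1, 2.6]
width: 0.2
grip_force: 1.3
```

apply_moves([
  [-0.008,0,0,0,0,0],
  [-0.016,0,0,0,0,0],
  [-0.024,0,0,0,0,0],
  [-0.03,0,0,0,0,0],
])

```text
clock: 15.95
tcp_pos: [603.4, 111.8, 58.2]
tool_rot: [0.0, 0.833, 0.554, -0.0]
contact_force: [0.1, 2.3, 1.8]
width: 0.3
grip_force: 1.3
```

apply_moves([
  [-0.008,0,0,0,0,0],
  [-0.016,0,0,0,0,0],
  [-0.02,0,0,0,0,0],
])

```text
clock: 16.32
tcp_pos: [602.6, 110.0, 58.2]
tool_rot: [0.0, 0.833, 0.554, -0.0]
contact_force: [0.5, 3.1, 2.0]
width: 0.6
grip_force: 1.3
```

apply_moves([
  [-0.006,0,0,0,0,0],
  [-0.012,0,0,0,0,0],
  [-0.018,0,0,0,0,0],
])

```text
clock: 16.7
tcp_pos: [601.9, 108.3, 58.2]
tool_rot: [0.0, 0.833, 0.554, -0.0]
contact_force: [-0.5, 2.0, 2.1]
width: 0.4
grip_force: 1.3
```

apply_moves([
  [-0.005,0,0,0,0,0],
  [-0.01,0,0,0,0,0],
  [-0.015,0,0,0,0,0],
])

```text
clock: 17.08
tcp_pos: [601.3, 107.0, 58.2]
tool_rot: [-0.0, 0.833, 0.554, -0.0]
contact_force: [0.9, 3.2, 2.9]
width: 0.6
grip_force: 1.3
```

apply_moves([
  [-0.004,0,0,0,0,0],
  [-0.008,0,0,0,0,0],
  [-0.012,0,0,0,0,0],
])

```text
clock: 17.45
tcp_pos: [600.9, 105.8, 58.2]
tool_rot: [0.0, 0.833, 0.554, -0.0]
contact_force: [0.3, 2.7, 1.9]
width: 0.3
grip_force: 1.3
```

apply_moves([
  [-0.004,0,0,0,0,0],
  [-0.008,0,0,0,0,0],
])

```text
clock: 17.7
tcp_pos: [600.6, 105.1, 58.2]
tool_rot: [0.0, 0.833, 0.554, 0.0]
contact_force: [-0.2, 3.0, 2.6]
width: 0.2
grip_force: 1.6
```

apply_moves([
  [-0.004,0,0,0,0,0],
  [-0.008,0,0,0,0,0],
])

```text
clock: 17.95
tcp_pos: [600.4, 104.9, 58.2]
tool_rot: [-0.0, 0.833, 0.554, 0.001]
contact_force: [1.7, 7.5, 1.8]
width: 0.3
grip_force: 3.7
```

apply_moves([
  [-0.004,0,0,0,0,0],
  [-0.008,0,0,0,0,0],
])

```text
clock: 18.2
tcp_pos: [600.3, 104.6, 58.3]
tool_rot: [-0.0, 0.833, 0.554, 0.001]
contact_force: [2.5, 8.8, -0.2]
width: 0.6
grip_force: 4.6
```

apply_moves([
  [-0.004,0,0,0,0,0],
  [-0.004,0,0,0,0,0],
  [-0.004,0,0,0,0,0],
])

```text
clock: 18.58
tcp_pos: [600.1, 104.2, 58.3]
tool_rot: [-0.0, 0.833, 0.554, 0.001]
contact_force: [3.0, 8.9, -0.4]
width: 0.5
grip_force: 4.4
```

Run:
```python
from h import *
s=manip.sense();print(s['contact_force'],s['tcp_pos'])
d=snap('scene','sc2');a=d['image'][215:310,270:430,::-1]
b=snap('side','sd2')['image'][176:326,209:409,::-1]
cv2.imwrite('pics/c3.png',np.hstack([cv2.resize(a,(400,300),interpolation=2),cv2.resize(b,(400,300),interpolation=2)]))
```

```text
[ 2.96336226  8.90217683 -0.37842608] [600.11883859 104.17751741  58.28285656]
```

apply_moves([
  [-0.003,0,0,0,0,0],
  [-0.006,0,0,0,0,0],
])

```text
clock: 18.92
tcp_pos: [599.9, 103.7, 58.3]
tool_rot: [-0.0, 0.833, 0.554, 0.001]
contact_force: [2.6, 8.8, 0.0]
width: 0.3
grip_force: 4.6
```

apply_moves([
  [-0.003,0,0,0,0,0],
  [-0.006,0,0,0,0,0],
])

```text
clock: 19.18
tcp_pos: [599.8, 103.5, 58.3]
tool_rot: [-0.0, 0.833, 0.554, 0.001]
contact_force: [5.4, 11.5, -0.4]
width: 0.5
grip_force: 6.2
```

apply_moves([
  [-0.003,0,0,0,0,0],
  [-0.003,0,0,0,0,0],
])

```text
clock: 19.42
tcp_pos: [599.8, 103.4, 58.3]
tool_rot: [-0.0, 0.833, 0.554, 0.002]
contact_force: [4.6, 12.8, -0.6]
width: 0.5
grip_force: 6.6
```

The resistance is now solid at about 13 N, so I'll hold for a second and then check the image.

apply_moves([
  [0,0,0,0,0,0],
  [0,0,0,0,0,0],
  [0,0,0,0,0,0],
  [0,0,0,0,0,0],
  [0,0,0,0,0,0],
  [0,0,0,0,0,0],
  [0,0,0,0,0,0],
  [0,0,0,0,0,0],
  [0,0,0,0,0,0],
  [0,0,0,0,0,0],
])

```text
clock: 20.68
tcp_pos: [599.8, 103.4, 58.3]
tool_rot: [-0.0, 0.833, 0.554, 0.002]
contact_force: [5.1, 13.1, -0.7]
width: 0.8
grip_force: 6.5
```

apply_moves([
  [-0.002,0,0,0,0,0],
  [-0.002,0,0,0,0,0],
  [-0.002,0,0,0,0,0],
  [-0.002,0,0,0,0,0],
])

```text
clock: 21.18
tcp_pos: [599.8, 103.4, 58.4]
tool_rot: [-0.0, 0.833, 0.554, 0.002]
contact_force: [5.5, 13.1, -1.1]
width: 0.5
grip_force: 7.0
```

apply_moves([
  [0.05,0,0,0,0,0],
  [0.15,0,0,0,0,0],
  [0.2,0,0,0,0,0],
  [0.2,0,-0.4,0,0,0],
  [0.2,0,-0.95,0,0,0],
  [0.2,0,-0.95,0,0,0],
])

```text
clock: 21.92
tcp_pos: [608.6, 120.3, 157.5]
tool_rot: [0.002, 0.833, 0.554, 0.003]
contact_force: [-0.8, 0.6, -0.7]
width: 0.3
grip_force: 0.0
```

apply_moves([
  [-0.5,0.3,0,0,0,0],
  [-1,0.5,0,0,0,0],
  [-1,0.5,0,0,0,0],
  [-1,0.5,0,0,0,0],
])

```text
clock: 22.42
tcp_pos: [614.1, 9.1, 152.5]
tool_rot: [-0.0, 0.833, 0.554, -0.0]
contact_force: [-0.2, 0.8, -0.6]
width: 0.3
grip_force: 0.0
```

apply_moves([
  [-0.5,0,0,0,0,0],
  [-0.8,0,0,0,0,0],
  [-0.8,0,0,0,0,0],
  [-0.8,0,0,0,0,0],
])

```text
clock: 22.92
tcp_pos: [583.7, -63.7, 153.1]
tool_rot: [-0.0, 0.832, 0.554, 0.0]
contact_force: [-0.4, 0.8, -0.2]
width: 0.2
grip_force: 0.0
```

Run:
```python
from h import *
s=manip.sense();print(s['contact_force'],s['tcp_pos'])
snap('wrist','w7')
```

```text
[-0.36343981  0.84806835 -0.20931176] [583.68382414 -63.66095311 153.0586034 ]
```

View pics/w7.png

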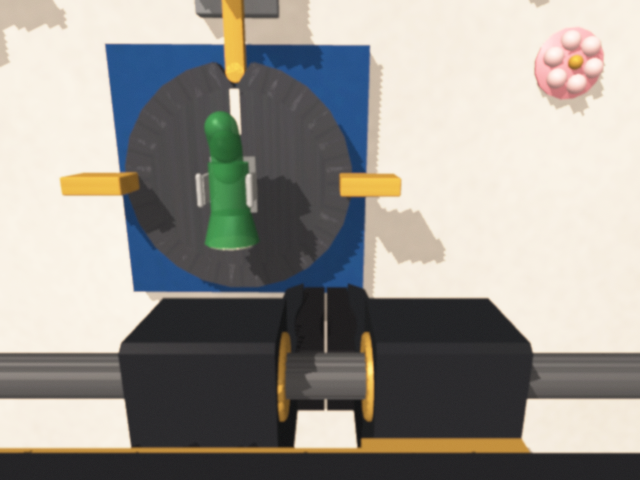

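The nose at (234,74) sits in the notch, in line with the white line at (234,90), and the fingers are clear. I'll hand the job in.

```bash
python3 -c "
from cell import manip
print(manip.close_job())"
```

```text
the job is handed in; nothing more can be done
None
```

I turned the stand until the notch faced the bolt, seated the bolt's nose in the notch, held it at about 14 N for over a second, let go and handed the job in; no verdict came back, but the last picture shows the nose in the notch and the fingers clear.

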